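# Ring for the shop assistant and show which jar goes in the tray

## Task

Press the button of the counter bell with your fingertips to call the shop assistant and let it spring back up, then show the assistant what to put where: of the three containers beside the small empty wooden tray on the lower board, point at the tallest, slimmest one, and after that at the middle of the tray. Each time hold your fingertips a finger's breadth or two above the place (the lid, then the tray floor) and stay still for at least two seconds, and finish while pointing into the tray; touch neither the containers nor the tray, and do not lift the bell or shove it away.

Things in the scene. Friction and masses are not known exactly. Their poses are not given: they have to be found in the camera images.
- bell: counter bell standing loose on the lower front board of the table: round black base 76 mm across, pale metal dome, button on top; 56 mm high in all, about 0.16 kg. Origin at the centre of its underside, z up.
- bell_top (a point): centre of the top of the bell's button, 55.5 mm above the board while not pressed; the button is a round pin 11 mm across that stands 12 mm proud of the dome and moves straight down.
- bell_button (a joint): how far the bell's button is pressed, in m: 0 up, 0.003 fully down; it springs back by itself. The spring takes about 5.5 N at 0.002 and 8 N fully down. The bell rings once it is pressed more than 0.002.
- slim_jar: the container to point at: a glass spice jar with a yellow screw cap, the tallest and slimmest of the three containers on the lower board behind the bell, 42 mm across and 96 mm high, standing loose. Origin at the centre of its underside, z up. (Similar goods that stand on the higher board at the back of the table are not meant.)
- slim_jar_lid (a point): centre of the top of the slim jar's cap, 97 mm above the board.
- squat_jar: bystander: a wide glass jar with a green lid, 62 mm across and 86 mm high, standing loose. Origin at the centre of its underside. It, the can and the slim jar stand in a row from left to right in any order, centres at least 80 mm apart.
- can: bystander: a tin can, 57 mm across and 72 mm high, standing loose. Origin at the centre of its underside.
- tray: the empty wooden bread tray lying loose on the lower board, to the right of the bell and the containers: 355 by 216 mm, long side (its x axis) running roughly left to right, rim 36 mm high and 9 mm thick, floor 6 mm thick. Origin at the centre of its underside, z up. The longer tray further right, 815 mm long, holds loaves and is not meant.
- tray_middle (a point): centre of the upper face of the tray's floor, 6 mm above the board and 30 mm below the rim.
There are look-alikes about, which are no part of the job. What is shaped like the slim_jar but blue or turquoise is not meant.

How it is judged:
By the outcome, as a careful person would: the job done as asked, in the order asked, and still so for the second after the job is handed in, with the robot touching nothing.
It also fails if it takes over 50 s, if anything falls off the work surface, if the arm or the gripper's body presses on something with over 40 N, if the wrist force passes 120 N, or if a joint passes its speed limit or range.

## Robot

A 6-joint arm with a two-finger parallel gripper is mounted at the origin on a cart in front of the work surface, level with it; the furniture and walls round the work are solid. World frame = base frame: x ahead of the robot, y to its left, z up, the work surface at z = 0. Lengths are in m, angles in degrees, forces in N, time in s.
With the tool pointing down it reaches from about 0.3 to 0.825 m from the base axis. Payload 5.4 kg.
Tool frame: the origin (TCP) lies between the finger pads, 19 mm behind the fingertips; this is the grasp point; z points along the fingers, y is the line along which they close (so a half turn about z gives the same grasp; the last joint's range is limited). The gripper opens to 92 mm and grips with 3 to 60 N. Pads are 20 mm wide; open, the fingers measure 128 mm over their backs; the gripper's body (75 mm by 189 mm) begins 69 mm behind the grasp point.
Start: joints at [-79.876, 9.076, 91.501, -0, 79.423, -12.038], TCP at [0.217, -0.533, 0.233] pointing down, gripper open.
Joint ranges: [-166.64, 166.64], [-54.1, 131.32], [10.49, 154.53], [-73.88, 253.88], [9.74, 151.15], [-171.62, 171.62]. Speed limits (degrees/s): [147.25, 147.25, 180, 180, 180, 180].

## Interface

Orientations are given as a 3x3 rotation matrix whose columns are the frame's x, y, z axes.
In Python, from station import arm gives the robot as it stands. The module is installed in compiled form; this text tells all that it offers.
- The arm moves only by the shell command python3 -m crank 'ROWS'. ROWS is JSON, a list of rows, each an object of numbers: "gripper": the opening, from 0 (shut) to 1 (fully open); "tx", "ty", "tz": the shift along the world's x, y, z in units of 25 mm (1.0 is 25 mm); "roll": the turn about the world's z in rad. A call has 1 to 5 rows; each row shifts and turns the commanded pose from where the row before left it; what a row does not reach is not made up. A row lasts 1/12 s, in which the tool goes at most 41.7 mm and 7.16 degrees, less where a joint would pass 70% of its speed; a pose out of reach is approached as far as the arm can. A call is refused whole if a number of a shift passes 1 or a number of a turn 0.125, either way. A call with a gripper value outside its range is refused whole. The fingers move at their own pace and stop on an object; the grip force is fixed at half the most. Time passes only in rows, so rows that do not move let the fingers close. It gives the time, the measured TCP pose, the force, the opening and the grip force at its end, in the units of the state.
- arm.read_state(): the state, without advancing time (a new reading comes with each control period).
- arm.camera(name): name is "scene" or "top" or "wrist"; returns a dict with "pixels" (480x640x3 uint8, red, green, blue), "fx", "fy", "cx", "cy" (pixels), "rvec" (rotation vector, rad) and "tvec" (3), from world to camera coordinates, as OpenCV has them. Camera axes: x right, y down, z forward; pixel columns grow to the right and rows downward; lengths in m; the calibration is good to about 2 mm. A picture is of the moment at which its call begins. There is no depth.
- arm.hand_in(): hands the job in; it is judged then, once.
The state is a dict: "t": time; "joints": joint angles; "qvel": joint speeds; "joint_torque": joint torques, N m; "eef_pos": TCP position; "eef_rot": TCP orientation; "wrist_force": force on the tool from outside, world axes, zero at the start; "ft_torque": the same for the moment, N m; "finger_gap": opening from 0.0 (shut) to 1.0 (fully open); "finger_force": force on a finger pad.
Only numpy, scipy, OpenCV 4.12 (cv2) and the standard library are available. Lean on these libraries where they do the work, as an engineer would, in place of code of your own. Each camera call takes 0.05 s, during which the arm holds its last target. There are 200 camera calls.

## Working session

There is one attempt and no reset: what is moved stays moved. The work goes in short steps, Python scripts to look and compute and a shell command to move; the robot and the scene stay as the last step left them, time stands still between calls to the robot, and variables do not carry over. Pictures are saved under pics/ and viewed, at most 10 in all, crops included, and the job is handed in when it is done.

```bash
mkdir -p pics
cat > h.py <<'E'
import numpy as np, cv2
from station import arm
def snap(n,f):
    c=arm.camera(n); cv2.imwrite(f'pics/{f}.png',c['pixels'][:,:,::-1])
    np.savez(f'pics/{f}.npz',**c); return c
def ray(c,u,v,z):
    R=cv2.Rodrigues(np.array(c['rvec'],float))[0]; t=np.array(c['tvec'],float).ravel()
    o=-R.T@t; d=R.T@np.array([(u-c['cx'])/c['fx'],(v-c['cy'])/c['fy'],1]); return o+d*(z-o[2])/d[2]
def proj(c,p):
    R=cv2.Rodrigues(np.array(c['rvec'],float))[0]; q=R@np.array(p,float)+np.array(c['tvec'],float).ravel()
    return q[0]/q[2]*c['fx']+c['cx'],q[1]/q[2]*c['fy']+c['cy']
E
python3 - <<'E'
from h import *
for n in('scene','top'):
    c=snap(n,n+'0'); R=cv2.Rodrigues(np.array(c['rvec'],float))[0]; print(n,c['fx'],-R.T@np.array(c['tvec']).ravel())
s=arm.read_state();print(s['t'],s['eef_rot'],s['finger_gap'],s['wrist_force'])
E
```

```text
scene 517.7569196147197 [-0.10984385  0.68022609  0.47267585]
top 585.3829877346252 [0.29688302 0.02246038 1.17989314]
0.1 [[ 9.26119575e-01  3.77229963e-01 -2.95186912e-04]
 [ 3.77229911e-01 -9.26118141e-01  1.66855179e-03]
 [ 3.56049776e-04 -1.65663181e-03 -9.99998564e-01]] 1.001541056691418 [-0.07383971 -0.3303294   0.79545762]
```

View pics/scene0.png

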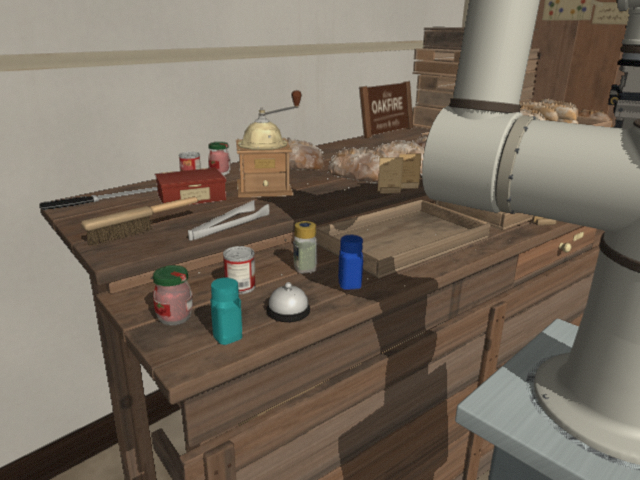

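View pics/top0.png

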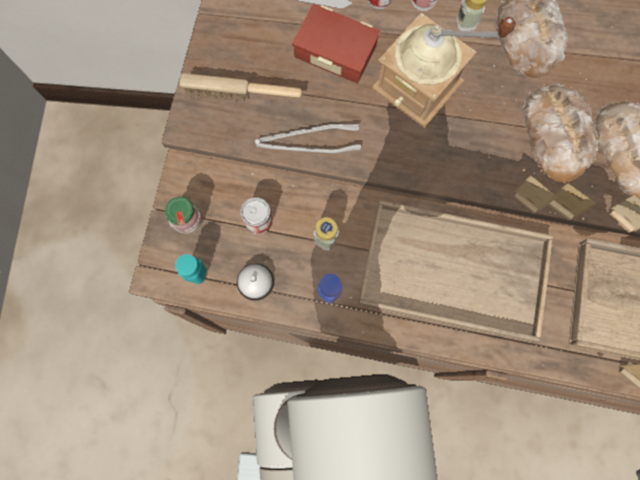

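The scene view shows the bell at about (288,300), the yellow-capped jar at (305,230), and the tray at about (410,235). In the top view the bell is at (255,281), the yellow cap at (327,229), and the tray corners are near (377,205), (551,235), (541,338) and (364,303). Blue and turquoise look-alikes stand near the bell. Next I'll measure with crops and masks.

Run:
```python
import cv2,numpy as np
a=cv2.imread('pics/top0.png');b=cv2.imread('pics/scene0.png')
A=cv2.resize(a[200:350,225:365],(400,429),interpolation=2) ; B=cv2.resize(b[215:325,260:340],(312,429),interpolation=2)
cv2.imwrite('pics/crop1.png',np.hstack([A,B]))
cv2.imwrite('pics/crop2.png',cv2.resize(a[195:345,355:560],(800,585),interpolation=2))
```

```text
(no output)
```

View pics/crop1.png

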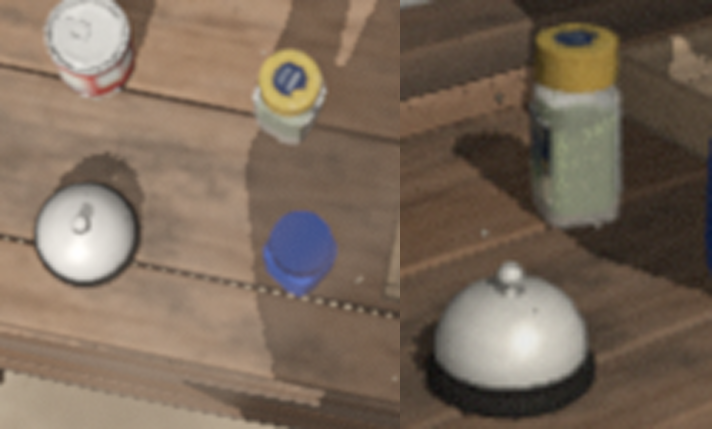

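View pics/crop2.png

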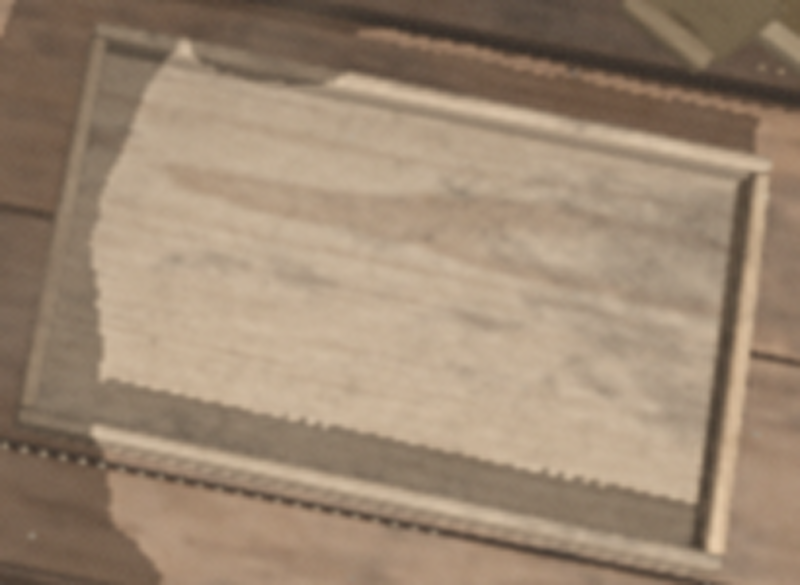

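The crops put the button tip at top (253.7,278.4) / scene (288.5,283.2), the cap centre at top (326.5,228.4) / scene (305.4,224.7), and the tray's rim corners as listed in the script. The pixels of both views are triangulated next.

Run:
```python
from h import *
T=np.load('pics/top0.npz');S=np.load('pics/scene0.npz')
def P(c): return np.array([[c['fx'],0,c['cx']],[0,c['fy'],c['cy']],[0,0,1.]])@np.hstack([cv2.Rodrigues(c['rvec'].astype(float))[0],c['tvec'].reshape(3,1)])
for n,a,b,z in(('bell',(253.7,278.4),(288.5,283.2),.0555),('lid',(326.5,228.4),(305.4,224.7),.097)):
    X=cv2.triangulatePoints(P(T),P(S),np.array(a),np.array(b)).ravel();print(n,X[:3]/X[3],ray(T,*a,z),ray(S,*b,z))
# masks
hsv=cv2.cvtColor(T['pixels'],cv2.COLOR_RGB2HSV);m=cv2.inRange(hsv,(18,120,80),(35,255,255));m[:, :300]=0;m[:,350:]=0;m[:210]=0;m[250:]=0
k=cv2.findContours(m,0,2)[0];k=max(k,key=cv2.contourArea);e=cv2.minEnclosingCircle(k);print('cap',e,ray(T,*e[0],.097))
print('base',ray(T,255.4,281.9,.006))
C=np.array([ray(T,u,v,.036) for u,v in((379.9,202.2),(552.4,236.5),(540.1,336.5),(360.6,300.6))]);print(C,C.mean(0),np.linalg.norm(C-np.roll(C,-1,0),axis=1))
for i,c in enumerate(C): print(proj(S,c))
s=arm.read_state();print(s['eef_pos'])
```

```text
bell [0.47625659 0.16379927 0.0556095 ] [0.47646567 0.16398661 0.0555    ] [0.4760846  0.16353055 0.0555    ]
lid [0.57708814 0.03036637 0.09746951] [0.57780456 0.03087291 0.097     ] [0.57688865 0.02923962 0.097     ]
cap ((326.19232177734375, 228.5), 10.826449394226074) [0.57755787 0.03144246 0.097     ]
base [0.47753142 0.1659843  0.006     ]
[[ 0.65791946 -0.07267447  0.036     ]
 [ 0.61546986 -0.42210507  0.036     ]
 [ 0.41406773 -0.396631    0.036     ]
 [ 0.45373046 -0.04714591  0.036     ]] [ 0.53529687 -0.23463911  0.036     ] [0.3519996  0.20300677 0.35172853 0.20577865]
(np.float64(313.5016322264564), np.float64(228.82287972050028))
(np.float64(420.3996252168173), np.float64(199.4155490398139))
(np.float64(486.02782298088914), np.float64(222.5126166520867))
(np.float64(377.12416952308445), np.float64(261.24504304860284))
[ 0.21678019 -0.53199577  0.23241442]
```

```bash
python3 -m crank '[{"gripper":0,"ty":0.5,"tx":0.2},{"gripper":0,"ty":1,"tx":0.37},{"gripper":0,"ty":1,"tx":0.37},{"gripper":0,"ty":1,"tx":0.37},{"gripper":0,"ty":1,"tx":0.37}]'
python3 -m crank '[{"gripper":0,"ty":1,"tx":0.37},{"gripper":0,"ty":1,"tx":0.37},{"gripper":0,"ty":1,"tx":0.37},{"gripper":0,"ty":1,"tx":0.37},{"gripper":0,"ty":1,"tx":0.37}]'
python3 -m crank '[{"gripper":0,"ty":1,"tx":0.37},{"gripper":0,"ty":1,"tx":0.37},{"gripper":0,"ty":1,"tx":0.37},{"gripper":0,"ty":1,"tx":0.37},{"gripper":0,"ty":1,"tx":0.37}]'
python3 -m crank '[{"gripper":0,"ty":1,"tx":0.37},{"gripper":0,"ty":1,"tx":0.37},{"gripper":0,"ty":1,"tx":0.37},{"gripper":0,"ty":1,"tx":0.37},{"gripper":0,"ty":1,"tx":0.37}]'
```

```text
schema error: expected keys gripper, tx, ty, tz, roll
schema error: expected keys gripper, tx, ty, tz, roll
schema error: expected keys gripper, tx, ty, tz, roll
schema error: expected keys gripper, tx, ty, tz, roll
```

All five keys are required.

```bash
python3 -m crank '[{"gripper":0,"tx":0.2,"ty":0.5,"tz":0,"roll":0},{"gripper":0,"tx":0.37,"ty":1,"tz":0,"roll":0},{"gripper":0,"tx":0.37,"ty":1,"tz":0,"roll":0},{"gripper":0,"tx":0.37,"ty":1,"tz":0,"roll":0},{"gripper":0,"tx":0.37,"ty":1,"tz":0,"roll":0}]'
python3 -m crank '[{"gripper":0,"tx":0.37,"ty":1,"tz":0,"roll":0},{"gripper":0,"tx":0.37,"ty":1,"tz":0,"roll":0},{"gripper":0,"tx":0.37,"ty":1,"tz":0,"roll":0},{"gripper":0,"tx":0.37,"ty":1,"tz":0,"roll":0},{"gripper":0,"tx":0.37,"ty":1,"tz":0,"roll":0}]'
```

```text
t: 0.52
eef_pos: [0.259, -0.4186, 0.2327]
eef_rot: [[0.926, 0.377, -0.0], [0.377, -0.926, 0.001], [0.0, -0.001, -1.0]]
wrist_force: [0.9, 0.0, 1.0]
finger_gap: 0.658
finger_force: 0.0
t: 0.93
eef_pos: [0.3052, -0.2935, 0.2329]
eef_rot: [[0.926, 0.377, -0.0], [0.377, -0.926, 0.001], [-0.0, -0.001, -1.0]]
wrist_force: [0.4, 0.0, 0.1]
finger_gap: 0.297
finger_force: 0.0
```

```bash
python3 -m crank '[{"gripper":0,"tx":0.37,"ty":1,"tz":0,"roll":0},{"gripper":0,"tx":0.37,"ty":1,"tz":0,"roll":0},{"gripper":0,"tx":0.37,"ty":1,"tz":0,"roll":0},{"gripper":0,"tx":0.37,"ty":1,"tz":0,"roll":0},{"gripper":0,"tx":0.37,"ty":1,"tz":0,"roll":0}]' >/dev/null
python3 -m crank '[{"gripper":0,"tx":0.37,"ty":1,"tz":0,"roll":0},{"gripper":0,"tx":0.37,"ty":1,"tz":0,"roll":0},{"gripper":0,"tx":0.37,"ty":1,"tz":0,"roll":0},{"gripper":0,"tx":0.37,"ty":1,"tz":0,"roll":0},{"gripper":0,"tx":0.37,"ty":1,"tz":0,"roll":0}]' >/dev/null
python3 -m crank '[{"gripper":0,"tx":0.37,"ty":1,"tz":0,"roll":0},{"gripper":0,"tx":0.37,"ty":1,"tz":0,"roll":0},{"gripper":0,"tx":0.37,"ty":1,"tz":0,"roll":0},{"gripper":0,"tx":0.37,"ty":1,"tz":0,"roll":0},{"gripper":0,"tx":0.37,"ty":1,"tz":0,"roll":0}]'
python3 -m crank '[{"gripper":0,"tx":0.37,"ty":1,"tz":0,"roll":0},{"gripper":0,"tx":0.37,"ty":1,"tz":-0.5,"roll":0},{"gripper":0,"tx":0.37,"ty":1,"tz":-1,"roll":0},{"gripper":0,"tx":0.18,"ty":0.3,"tz":-1,"roll":0},{"gripper":0,"tx":0,"ty":0,"tz":-1,"roll":0}]'
```

```text
t: 2.18
eef_pos: [0.4438, 0.0814, 0.2329]
eef_rot: [[0.926, 0.377, -0.001], [0.377, -0.926, -0.0], [-0.001, -0.0, -1.0]]
wrist_force: [0.6, 0.0, 0.3]
finger_gap: 0.004
finger_force: 0.0
t: 2.6
eef_pos: [0.4765, 0.1644, 0.1446]
eef_rot: [[0.925, 0.38, 0.001], [0.38, -0.925, 0.001], [0.001, -0.0, -1.0]]
wrist_force: [0.4, -0.0, -0.4]
finger_gap: 0.005
finger_force: 0.0
```

```bash
python3 -m crank '[{"gripper":0,"tx":0,"ty":0,"tz":-0.9,"roll":0},{"gripper":0,"tx":0,"ty":0,"tz":-0.8,"roll":0},{"gripper":0,"tx":0,"ty":0,"tz":-0.5,"roll":0},{"gripper":0,"tx":0,"ty":0,"tz":-0.2,"roll":0},{"gripper":0,"tx":0,"ty":0,"tz":0,"roll":0}]'
python3 - <<'E'
from h import *
snap('scene','s1');snap('wrist','w1')
a=cv2.imread('pics/s1.png')[200:330,230:380]
cv2.imwrite('pics/c3.png',np.hstack([cv2.resize(a,(450,390),interpolation=2),cv2.resize(cv2.imread('pics/w1.png')[:,:],(350,390))]))
E
```

```text
t: 3.02
eef_pos: [0.4748, 0.1624, 0.0843]
eef_rot: [[0.926, 0.377, -0.003], [0.377, -0.926, -0.0], [-0.003, -0.001, -1.0]]
wrist_force: [0.0, 0.9, 0.1]
finger_gap: 0.008
finger_force: 0.0
```

View pics/c3.png

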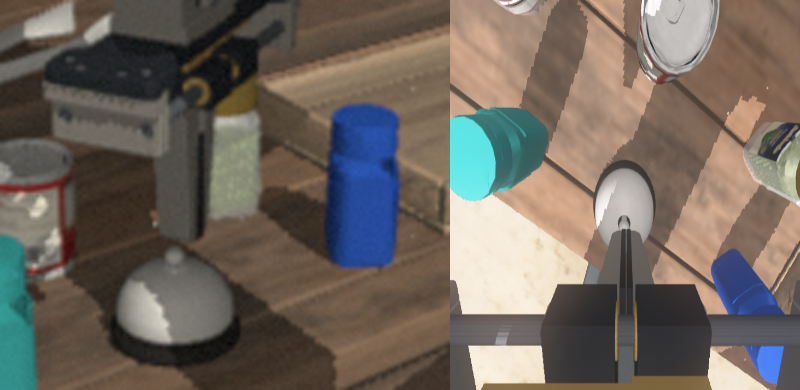

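The crop shows the shut fingertips just above the button, centred a pixel or three to its right: tip at crop (183,238), button at (174,255), scale 3.

Run:
```python
from h import *
S=np.load('pics/s1.npz');s=arm.read_state();p=s['eef_pos'];print(p,s['wrist_force'],s['finger_gap'])
print(proj(S,p+s['eef_rot'][:,2]*.019) if hasattr(p,'shape') else proj(S,np.array(p)+np.array(s['eef_rot'])[:,2]*.019), 'seen',230+183/3,200+238/3)
print(proj(S,(.4763,.1638,.0555)),'seen',230+174/3,200+248/3)
```

```text
[0.47655323 0.16252879 0.08642038] [ 0.70185926 -0.25208976  0.25269974] 0.005305748017181216
(np.float64(288.70535246774415), np.float64(276.6721288637066)) seen 291.0 279.3333333333333
(np.float64(288.29722832941206), np.float64(283.2070229083282)) seen 288.0 282.6666666666667
```

```bash
python3 -m crank '[{"gripper":0,"tx":0.08,"ty":0.1,"tz":0,"roll":0},{"gripper":0,"tx":0,"ty":0,"tz":-0.1,"roll":0},{"gripper":0,"tx":0,"ty":0,"tz":-0.1,"roll":0},{"gripper":0,"tx":0,"ty":0,"tz":-0.1,"roll":0},{"gripper":0,"tx":0,"ty":0,"tz":0,"roll":0}]'
python3 -m crank '[{"gripper":0,"tx":0,"ty":0,"tz":-0.04,"roll":0},{"gripper":0,"tx":0,"ty":0,"tz":0,"roll":0}]'
python3 -m crank '[{"gripper":0,"tx":0,"ty":0,"tz":-0.04,"roll":0},{"gripper":0,"tx":0,"ty":0,"tz":0,"roll":0}]'
python3 -m crank '[{"gripper":0,"tx":0,"ty":0,"tz":-0.04,"roll":0},{"gripper":0,"tx":0,"ty":0,"tz":0,"roll":0}]'
```

```text
t: 3.53
eef_pos: [0.4778, 0.165, 0.0778]
eef_rot: [[0.926, 0.377, -0.001], [0.377, -0.926, -0.0], [-0.001, -0.0, -1.0]]
wrist_force: [-0.3, 0.7, -1.0]
finger_gap: 0.006
finger_force: 0.0
t: 3.7
eef_pos: [0.478, 0.1649, 0.0771]
eef_rot: [[0.926, 0.377, -0.0], [0.377, -0.926, -0.0], [-0.0, -0.0, -1.0]]
wrist_force: [0.1, -0.3, -0.2]
finger_gap: 0.003
finger_force: 0.0
t: 3.87
eef_pos: [0.478, 0.165, 0.0762]
eef_rot: [[0.926, 0.377, -0.0], [0.377, -0.926, -0.0], [-0.0, -0.0, -1.0]]
wrist_force: [0.1, -0.6, 0.6]
finger_gap: 0.006
finger_force: 0.0
t: 4.03
eef_pos: [0.4781, 0.165, 0.0752]
eef_rot: [[0.926, 0.377, -0.0], [0.377, -0.926, 0.0], [-0.0, -0.0, -1.0]]
wrist_force: [-0.6, -0.3, 0.7]
finger_gap: 0.005
finger_force: 0.0
```

```bash
python3 -m crank '[{"gripper":0,"tx":0,"ty":0,"tz":-0.04,"roll":0},{"gripper":0,"tx":0,"ty":0,"tz":0,"roll":0}]'|grep -E 'pos|wrist'
python3 -m crank '[{"gripper":0,"tx":0,"ty":0,"tz":-0.04,"roll":0},{"gripper":0,"tx":0,"ty":0,"tz":0,"roll":0}]'|grep -E 'pos|wrist'
python3 -m crank '[{"gripper":0,"tx":0,"ty":0,"tz":-0.03,"roll":0},{"gripper":0,"tx":0,"ty":0,"tz":0,"roll":0}]'|grep -E 'pos|wrist'
```

```text
eef_pos: [0.4782, 0.165, 0.0743]
wrist_force: [0.2, -0.6, 0.6]
eef_pos: [0.4783, 0.165, 0.0735]
wrist_force: [-0.7, 0.0, 2.5]
eef_pos: [0.4783, 0.165, 0.0728]
wrist_force: [-1.3, 0.1, 5.4]
```

```bash
python3 -m crank '[{"gripper":0,"tx":0,"ty":0,"tz":-0.03,"roll":0},{"gripper":0,"tx":0,"ty":0,"tz":0,"roll":0}]'|grep -E 'pos|wrist'
python3 -m crank '[{"gripper":0,"tx":0,"ty":0,"tz":-0.03,"roll":0},{"gripper":0,"tx":0,"ty":0,"tz":0,"roll":0}]'|grep -E 'pos|wrist'
```

```text
eef_pos: [0.4783, 0.165, 0.0722]
wrist_force: [-1.3, -0.6, 6.0]
eef_pos: [0.4784, 0.165, 0.0716]
wrist_force: [-2.5, -0.8, 8.9]
```

```bash
python3 -m crank '[{"gripper":0,"tx":0,"ty":0,"tz":-0.02,"roll":0},{"gripper":0,"tx":0,"ty":0,"tz":0,"roll":0},{"gripper":0,"tx":0,"ty":0,"tz":0,"roll":0}]'|grep -E ' ?t:|pos|wrist'
python3 -m crank '[{"gripper":0,"tx":0,"ty":0,"tz":0.1,"roll":0},{"gripper":0,"tx":0,"ty":0,"tz":0.3,"roll":0},{"gripper":0,"tx":0,"ty":0,"tz":0.8,"roll":0},{"gripper":0,"tx":0,"ty":0,"tz":1,"roll":0},{"gripper":0,"tx":0,"ty":0,"tz":1,"roll":0}]'|grep -E 't:|pos|wrist'
```

```text
t: 5.12
eef_pos: [0.4784, 0.165, 0.0715]
eef_rot: [[0.926, 0.377, 0.0], [0.377, -0.926, -0.0], [0.0, 0.0, -1.0]]
wrist_force: [-4.0, -1.1, 9.9]
t: 5.53
eef_pos: [0.4773, 0.1649, 0.1508]
eef_rot: [[0.926, 0.377, -0.002], [0.377, -0.926, -0.0], [-0.002, -0.001, -1.0]]
wrist_force: [1.0, 0.4, 0.4]
```

```bash
python3 -m crank '[{"gripper":0,"tx":0.2,"ty":-0.3,"tz":1,"roll":0},{"gripper":0,"tx":0.7,"ty":-0.9,"tz":0.4,"roll":0},{"gripper":0,"tx":0.75,"ty":-1,"tz":0,"roll":0},{"gripper":0,"tx":0.75,"ty":-1,"tz":0,"roll":0},{"gripper":0,"tx":0.75,"ty":-1,"tz":0,"roll":0}]'|grep -E 'pos'
python3 -m crank '[{"gripper":0,"tx":0.6,"ty":-0.8,"tz":0,"roll":0},{"gripper":0,"tx":0.25,"ty":-0.35,"tz":-0.4,"roll":0},{"gripper":0,"tx":0,"ty":0,"tz":-0.6,"roll":0},{"gripper":0,"tx":0,"ty":0,"tz":-0.5,"roll":0},{"gripper":0,"tx":0,"ty":0,"tz":-0.2,"roll":0}]'
python3 -m crank '[{"gripper":0,"tx":0,"ty":0,"tz":-0.05,"roll":0},{"gripper":0,"tx":0,"ty":0,"tz":0,"roll":0},{"gripper":0,"tx":0,"ty":0,"tz":0,"roll":0},{"gripper":0,"tx":0,"ty":0,"tz":0,"roll":0},{"gripper":0,"tx":0,"ty":0,"tz":0,"roll":0}]'
python3 - <<'E'
from h import *
a=snap('scene','s2');snap('top','t2');snap('wrist','w2')
cv2.imwrite('pics/c4.png',np.hstack([cv2.resize(cv2.imread('pics/s2.png')[160:330,220:400],(420,397),interpolation=2),cv2.resize(cv2.imread('pics/w2.png'),(370,397))]))
E
```

```text
eef_pos: [0.5576, 0.0589, 0.1859]
t: 6.37
eef_pos: [0.576, 0.0321, 0.1398]
eef_rot: [[0.926, 0.378, -0.005], [0.378, -0.926, 0.001], [-0.004, -0.003, -1.0]]
wrist_force: [0.7, 0.6, -0.1]
finger_gap: 0.004
finger_force: 0.0
t: 6.78
eef_pos: [0.5786, 0.0314, 0.1427]
eef_rot: [[0.926, 0.378, 0.002], [0.378, -0.926, -0.0], [0.001, 0.001, -1.0]]
wrist_force: [1.1, 0.4, -0.2]
finger_gap: 0.01
finger_force: 0.0
```

View pics/c4.png

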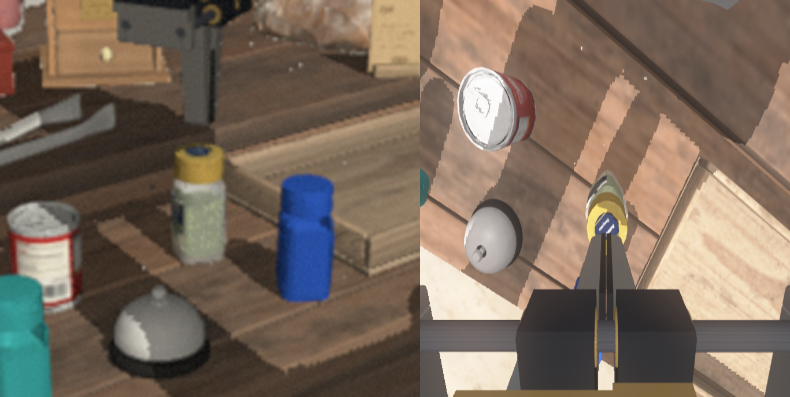

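The left half shows the tip at crop (200,122), directly above the yellow cap at (198,150), with a gap of about 22 mm. The bell stands upright with its button up. I'll hold here for more than 2 s.

```bash
for i in 1 2 3 4 5 6; do python3 -m crank '[{"gripper":0,"tx":0,"ty":0,"tz":0,"roll":0},{"gripper":0,"tx":0,"ty":0,"tz":0,"roll":0},{"gripper":0,"tx":0,"ty":0,"tz":0,"roll":0},{"gripper":0,"tx":0,"ty":0,"tz":0,"roll":0},{"gripper":0,"tx":0,"ty":0,"tz":0,"roll":0}]'|grep -E 't:|pos'; done
python3 - <<'E'
import cv2,numpy as np
b=cv2.imread('pics/s2.png')
cv2.imwrite('pics/c5.png',cv2.resize(b[185:285,305:505],(800,400),interpolation=2))
E
```

```text
t: 7.35
eef_pos: [0.5781, 0.0312, 0.1418]
eef_rot: [[0.926, 0.377, -0.0], [0.377, -0.926, 0.0], [-0.0, -0.0, -1.0]]
t: 7.77
eef_pos: [0.5781, 0.0312, 0.1418]
eef_rot: [[0.926, 0.377, 0.0], [0.377, -0.926, -0.0], [0.0, 0.0, -1.0]]
t: 8.18
eef_pos: [0.5781, 0.0313, 0.1418]
eef_rot: [[0.926, 0.377, -0.0], [0.377, -0.926, 0.0], [-0.0, -0.0, -1.0]]
t: 8.6
eef_pos: [0.5781, 0.0312, 0.1418]
eef_rot: [[0.926, 0.377, -0.0], [0.377, -0.926, -0.0], [-0.0, 0.0, -1.0]]
t: 9.02
eef_pos: [0.5781, 0.0312, 0.1418]
eef_rot: [[0.926, 0.377, 0.0], [0.377, -0.926, 0.0], [0.0, -0.0, -1.0]]
t: 9.43
eef_pos: [0.5782, 0.0312, 0.1418]
eef_rot: [[0.926, 0.377, 0.0], [0.377, -0.926, -0.0], [0.0, 0.0, -1.0]]
```

View pics/c5.png

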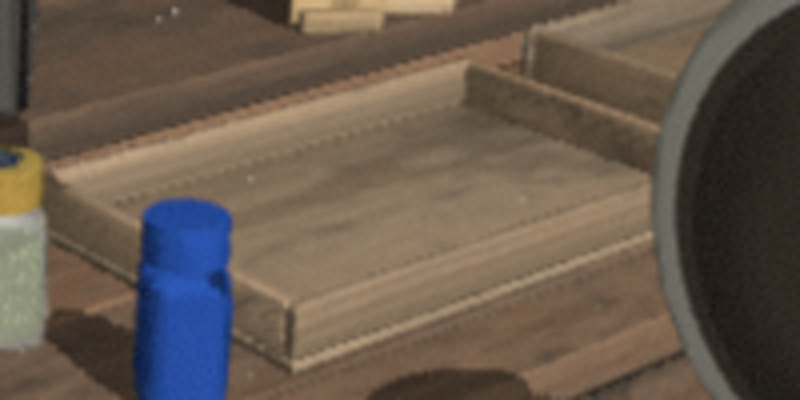

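The near rim corner at crop (292,300), i.e. (378,260), agrees with the predicted (377,261), and the far corner agrees too. The rim stands on a wider floor plate, which explains the 204 mm rim width against 216 mm, so the centre (0.535, −0.235) stands. I'll lift, cross over and descend to 25 mm above the floor.

```bash
python3 -m crank '[{"gripper":0,"tx":0,"ty":0,"tz":0.5,"roll":0},{"gripper":0,"tx":0,"ty":-0.3,"tz":0.7,"roll":0},{"gripper":0,"tx":-0.2,"ty":-0.9,"tz":0,"roll":0},{"gripper":0,"tx":-0.2,"ty":-1,"tz":0,"roll":0},{"gripper":0,"tx":-0.2,"ty":-1,"tz":0,"roll":0}]'|grep pos
python3 -m crank '[{"gripper":0,"tx":-0.2,"ty":-1,"tz":0,"roll":0},{"gripper":0,"tx":-0.2,"ty":-1,"tz":0,"roll":0},{"gripper":0,"tx":-0.2,"ty":-1,"tz":0,"roll":0},{"gripper":0,"tx":-0.2,"ty":-1,"tz":0,"roll":0},{"gripper":0,"tx":-0.2,"ty":-1,"tz":0,"roll":0}]'|grep pos
python3 -m crank '[{"gripper":0,"tx":-0.1,"ty":-1,"tz":0,"roll":0},{"gripper":0,"tx":-0.02,"ty":-0.9,"tz":-0.3,"roll":0},{"gripper":0,"tx":0,"ty":-0.5,"tz":-0.8,"roll":0},{"gripper":0,"tx":0,"ty":-0.05,"tz":-0.8,"roll":0},{"gripper":0,"tx":0,"ty":0,"tz":-0.8,"roll":0}]'|grep pos
```

```text
eef_pos: [0.5635, -0.0495, 0.1734]
eef_pos: [0.5381, -0.1751, 0.173]
eef_pos: [0.5356, -0.2367, 0.105]
```

```bash
python3 -m crank '[{"gripper":0,"tx":0,"ty":0,"tz":-0.8,"roll":0},{"gripper":0,"tx":0,"ty":0,"tz":-0.7,"roll":0},{"gripper":0,"tx":0,"ty":0,"tz":-0.4,"roll":0},{"gripper":0,"tx":0,"ty":0,"tz":-0.2,"roll":0},{"gripper":0,"tx":0,"ty":0,"tz":-0.05,"roll":0}]'|grep -E 'pos|wrist'
for i in 1 2 3; do python3 -m crank '[{"gripper":0,"tx":0,"ty":0,"tz":0,"roll":0},{"gripper":0,"tx":0,"ty":0,"tz":0,"roll":0},{"gripper":0,"tx":0,"ty":0,"tz":0,"roll":0},{"gripper":0,"tx":0,"ty":0,"tz":0,"roll":0},{"gripper":0,"tx":0,"ty":0,"tz":0,"roll":0}]'|grep -E 't:|pos|wrist'; done
python3 - <<'E'
from h import *
snap('scene','s3');snap('top','t3')
cv2.imwrite('pics/c6.png',np.hstack([cv2.resize(cv2.imread('pics/s3.png')[150:340,140:500],(480,253),interpolation=2),cv2.resize(cv2.imread('pics/t3.png')[150:390],(320,253)[:1]+(120,)).repeat(1,0) if 0 else cv2.resize(cv2.imread('pics/t3.png')[180:380,320:573],(320,253))]))
E
```

```text
eef_pos: [0.5351, -0.2349, 0.0504]
wrist_force: [-0.0, -0.2, -0.1]
t: 11.52
eef_pos: [0.5355, -0.2352, 0.0512]
eef_rot: [[0.926, 0.377, 0.001], [0.377, -0.926, -0.001], [0.001, 0.001, -1.0]]
wrist_force: [-0.4, 0.2, -0.4]
t: 11.93
eef_pos: [0.5351, -0.235, 0.0505]
eef_rot: [[0.926, 0.377, -0.0], [0.377, -0.926, 0.0], [-0.0, -0.0, -1.0]]
wrist_force: [0.3, 0.7, -0.3]
t: 12.35
eef_pos: [0.5351, -0.235, 0.0505]
eef_rot: [[0.926, 0.377, -0.0], [0.377, -0.926, 0.0], [-0.0, -0.0, -1.0]]
wrist_force: [-0.6, 0.0, -0.1]
```

View pics/c6.png

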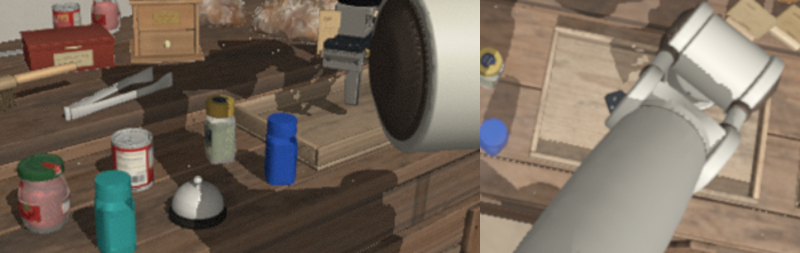

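The fingertips are inside the tray at crop (352,100), clear of its floor. The bell, jars and can all stand where they were. I'll hold past two seconds and hand in.

```bash
for i in 1 2 3 4 5; do python3 -m crank '[{"gripper":0,"tx":0,"ty":0,"tz":0,"roll":0},{"gripper":0,"tx":0,"ty":0,"tz":0,"roll":0},{"gripper":0,"tx":0,"ty":0,"tz":0,"roll":0},{"gripper":0,"tx":0,"ty":0,"tz":0,"roll":0},{"gripper":0,"tx":0,"ty":0,"tz":0,"roll":0}]'|grep -E '^t:'; done
python3 -c "
from station import arm
print(arm.hand_in())"
```

```text
t: 12.87
t: 13.28
t: 13.7
t: 14.12
t: 14.53
the job is handed in; nothing more can be done
None
```

I pressed the bell fully (about 9 N) and released it, held about 25 mm above the slim jar's lid and then above the middle of the tray, more than two seconds each, and handed in at about 14.5 s while still pointing into the tray.

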